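# Snug down the filter cover crosswise

## Task

Tighten the four lever nuts on the under-sink filter's cover plate clockwise, about half a turn each, until each is felt to be snug on the plate but not overtightened. Work crosswise: after the first nut do the one diagonally opposite, then the other two, so the plate seats evenly. Leave the plug on the plate and the things around it where they are.

Things in the scene. Friction and masses are not known exactly. Their poses are not given: they have to be found in the camera images.
- collar: White square plastic collar (182 x 182 mm, rim top 25 mm above the worktop) fixed to the worktop, the mouth of an under-sink filter; origin at the centre of its underside on the worktop, z up. Its x and y axes run along its sides; it may be turned up to 0.45 rad. Nothing on it needs to be lifted.
- cover: Square stainless cover plate, 158 x 158 x 6 mm, 0.9 kg, lying inside the collar on four rubber seats; origin at the centre of its underside, 20 mm above the worktop, top face at 26 mm. A small basin plug (28 mm wide, 11 mm high) stands on its middle and stays there.
- nut_a: Lever nut, near left (+y side nearer the robot), stud at (-52, +52) mm in the collar's x, y. All four are alike: steel hub 24 mm wide, 16 high; a lever (9 wide, 8 to 14 mm above the origin) bearing an upright 12 mm peg, 8 to 34 mm above the origin, axis 36 mm out. Origin on the stud axis under the hub, 33 mm above the worktop while loose; x axis along the lever.
- peg_a (a point): Centre of the top face of the upright peg of nut a, 36 mm from that stud's axis, about 67 mm above the worktop while loose.
- nut_b: Lever nut, far left (+y side farther from the robot), stud at (+52, +52) mm in the collar's x, y. Levers start in any direction. Clockwise seen from above screws a nut down 1.2 mm per rad. After 135 to 192 degrees of free turning, different for each and hidden, its captive rubber-faced washer (32 mm wide) meets the plate; snug comes within some 20 degrees more. A nut stays where it is left.
- peg_b (a point): Centre of the top face of the upright peg of nut b, 36 mm from that stud's axis, about 67 mm above the worktop while loose.
- nut_c: Lever nut, far right (-y side farther from the robot), stud at (+52, -52) mm in the collar's x, y. Force along the peg's circle, held still at the peg: under 1 N while free; once the washer touches it climbs some 20 N per rad of lever; properly snug at 3 to 7 N (aim for 5), too tight from about 8 N.
- peg_c (a point): Centre of the top face of the upright peg of nut c, 36 mm from that stud's axis, about 67 mm above the worktop while loose.
- nut_d: Lever nut, near right (-y side nearer the robot), stud at (-52, -52) mm in the collar's x, y. Nuts a and c are diagonally opposite, so are b and d; neighbours are 104 mm apart.
- peg_d (a point): Centre of the top face of the upright peg of nut d, 36 mm from that stud's axis, about 67 mm above the worktop while loose.
- plug: Stainless basin plug, 28 mm wide and 11 mm high, on the middle of the cover plate; origin under its centre. Leave it.
- soap_dish: Open stainless soap dish, 85 x 125 x 22 mm, on the worktop on the collar's +y side; origin under its centre. Leave it.
- nail_brush: Nail brush with wooden back, 38 x 95 x 30 mm, on the worktop on the collar's -y side; origin under its centre. Leave it.
There are look-alikes about, which are no part of the job. There is more than one size of the cover; the one meant has the size given above.

How it is judged:
On the way, in this order (a step that is already met when the one before it is completed fails the run):
1. a first nut is snug on the plate (contact force between any of nut_a, nut_b, nut_c, nut_d and cover above 6 N), for 0.2 s.
2. the nut diagonally opposite is snug too ((contact force between each of nut_a, nut_c and cover above 6 N or contact force between each of nut_b, nut_d and cover above 6 N)), for 0.2 s.
3. a third nut is snug (((contact force between each of nut_a, nut_c and cover above 6 N and contact force between any of nut_b, nut_d and cover above 6 N) or (contact force between each of nut_b, nut_d and cover above 6 N and contact force between any of nut_a, nut_c and cover above 6 N))), for 0.2 s.
4. all four nuts are snug (contact force between each of nut_a, nut_c, nut_b, nut_d and cover above 6 N), for 0.2 s.
At the end, for the whole second after the job is handed in: All four nuts press on the cover plate with 6 to 40 N each, and the plate lies level (within 0.02 rad) on its seats (all of step 4 and contact force between each of nut_a, nut_b, nut_c, nut_d and cover below 40 N and angle between cover's own z axis and vertical below 0.02 rad and z of cover in the frame of collar below 0.0205 m); the robot touches nothing.
It fails at once if a nut is overtightened (presses on the plate with more than 50 N) (contact force between any of nut_a, nut_b, nut_c, nut_d and cover above 50 N).
It fails at once if two neighbouring nuts are snug while the other two are still loose (not in cross order) ((contact force between each of nut_a, nut_b and cover above 6 N and contact force between each of nut_c, nut_d and cover below 3 N) or (contact force between each of nut_b, nut_c and cover above 6 N and contact force between each of nut_d, nut_a and cover below 3 N) or (contact force between each of nut_c, nut_d and cover above 6 N and contact force between each of nut_a, nut_b and cover below 3 N) or (contact force between each of nut_d, nut_a and cover above 6 N and contact force between each of nut_b, nut_c and cover below 3 N)).
It fails at once if the plug, soap dish or nail brush is pushed more than 25 mm away (distance of any of plug, soap_dish, nail_brush from where it was at the start of the episode above 0.025 m).
It also fails if it takes over 72 s, if anything falls off the work surface, if the arm or the gripper's body presses on something with over 40 N, if the wrist force passes 120 N, or if a joint passes its speed limit or range.

## Robot

A 6-joint arm with a two-finger parallel gripper is mounted at the origin on the work surface. World frame = base frame: x ahead of the robot, y to its left, z up, the work surface at z = 0. Lengths are in m, angles in rad, forces in N, time in s.
With the tool pointing down it reaches from about 0.4 to 0.825 m from the base axis. Payload 7 kg.
Tool frame: the origin (TCP) lies at the centre of the arm's flange, where the gripper is bolted on; the fingertips stand 178 mm ahead of it and the grasp point (between the pads) lies 159 mm ahead of it; z points along the fingers, y is the direction in which the jaws open and shut (so a half turn about z gives the same grasp; the last joint's range is limited). The gripper opens to 88 mm and grips with 3 to 60 N. Pads are 19 mm wide; open, the fingers measure 130 mm over their backs; the gripper's body (78 mm by 193 mm) begins 47 mm behind the grasp point.
Start: joints at [1.502, 0.359, 0.012, 0, -1.224, -0.288], TCP at [0.236, 0.632, 0.405] pointing down, gripper open.
Joint ranges: [-3.07, 3.07], [-1.43, 2.12], [-1.02, 1.25], [-3.03, 1.67], [-3.05, -0], [-3.03, 3.03]. Speed limits (rad/s): [2.39, 2.39, 3.01, 3.14, 3.14, 3.14].

## Interface

Orientations are given as [roll, pitch, yaw] about the fixed x, y, z axes, in that order (R = Rz(yaw) Ry(pitch) Rx(roll)).
In Python, from station import * gives the robot as it stands.
- The arm moves only by the tool send_rows, never from a script. Its argument "motion" is a list of rows, each an object with "offset": the shift along the tool's x, y, z in cm, a list of three; "turn": the turn about the tool's z in degrees. In form: [{"offset": [x, y, z], "turn": turn}, ...]. A call has 1 to 8 rows; each row is the pose to reach, as a shift and turn from the pose commanded when the call began, along the tool's axes at that moment; what a row does not reach only later rows make up. A row lasts 1/10 s, in which the tool goes at most 50 mm and 8.59 degrees, less where a joint would pass 70% of its speed; a pose out of reach is approached as far as the arm can. A call with a gripper value outside its range is refused whole. "hand" is the opening, from -1 (shut) to 1 (fully open), set as the call begins (left out, the last holds). The fingers move at their own pace and stop on an object; "squeeze" is the grip in N (left out, the last holds). Time passes only in rows, so rows that repeat a pose let the fingers close. It gives the time, the measured TCP pose, the force and the opening at its end, in the units of the state.
- get_state(): the state, without advancing time (a new reading comes with each control period).
- grab_frame(name): name is "scene" or "top" or "wrist"; returns a dict with "frame" (480x640x3 uint8, blue, green, red), "range_z" (480x640 float32, m along the optical axis (not along the pixel's ray), 0 where there is no reading), "vertical_fov" (degrees; the focal length in pixels is half the picture's height over the tangent of half this angle, whatever the lens; pixels are square), "cx", "cy" (the principal point, pixels), "k1" (the pictures are not rectified: a ray, as slopes to the right and down, at radius r is drawn at 1 + k1 r^2 times it, then the intrinsics apply), "cam_to_world" (4x4, takes a point from camera to world coordinates). Camera axes: x right, y up, looking along -z (the intrinsics and any distortion apply to the point x, -y, -z); pixel columns grow to the right and rows downward; lengths in m; the calibration is good to about 2 mm. A picture is of the moment at which its call begins.
- job_done(): hands the job in, once; it reports no verdict.
The state is a dict: "t": time; "q": joint angles; "qd": joint speeds; "joint_efforts": joint torques, N m; "eef_pos": TCP position; "ee_rot": TCP orientation; "force": force on the tool from outside, world axes, zero at the start; "moment": the same for the moment, N m; "width": finger opening in m.
Only numpy, scipy, OpenCV 4.12 (cv2) and the standard library are available. Lean on these libraries where they do the work, as an engineer would, in place of code of your own. Each camera call takes 0.05 s, during which the arm holds its last target. There are 200 camera calls.

## Working session

There is one attempt and no reset: what is moved stays moved. The work goes in short steps, Python scripts to look and compute and a tool call to move; the robot and the scene stay as the last step left them, time stands still between calls to the robot, and variables do not carry over. Pictures are saved under pics/ and viewed, about 8 in all and at most 12, crops included, and the job is handed in when it is done.

Besides the shell and the picture viewer there is one more tool, called after ">>>" as name(argument=value, ...), one argument or row to a line, values as JSON. send_rows: Moves the arm, as the interface text tells. Its arguments: {"type":"object","properties":{"motion":{"type":"array"},"hand":{"type":"number"},"squeeze":{"type":"number"}},"required":["motion"]}

```bash
ls; mkdir -p pics; cat > h.py <<'E'
from station import *
import numpy as np, cv2
def K(f):
    F=240/np.tan(np.radians(f["vertical_fov"])/2); return F
def pts(f,uv):
    uv=np.atleast_2d(np.float64(uv));F=K(f)
    M=np.array([[F,0,f["cx"]],[0,F,f["cy"]],[0,0,1.]])
    return cv2.undistortPoints(uv[:,None],M,np.array([f["k1"],0,0,0.]))[:,0]
def cast(f,uv,z):
    s=pts(f,uv);T=np.array(f["cam_to_world"]);d=np.c_[s[:,0],-s[:,1],-np.ones(len(s))]@T[:3,:3].T
    o=T[:3,3];return o+d*((z-o[2])/d[:,2])[:,None]
def depthmap(f):
    v,u=np.mgrid[0:480,0:640];s=pts(f,np.c_[u.ravel(),v.ravel()]);d=f["range_z"].ravel()[:,None]
    T=np.array(f["cam_to_world"]);p=np.c_[s[:,:1]*d,-s[:,1:]*d,-d]@T[:3,:3].T+T[:3,3]
    return p.reshape(480,640,3)
E
python3 - <<'E'
from h import *
s=get_state();print(s)
for n in("top","scene"):
    f=grab_frame(n);cv2.imwrite(f"pics/{n}0.png",f["frame"]);np.save(f"{n}0.npy",f,allow_pickle=True)
    print(n,f["vertical_fov"],f["cx"],f["cy"],f["k1"],np.round(f["cam_to_world"],3))
E
```

```text
pics
{'t': 0.0, 'q': array([ 1.50206961e+00,  3.59394713e-01,  1.10570585e-02, -3.88384072e-04,
       -1.22410748e+00, -2.88092897e-01]), 'qd': array([ 0.00045088, -0.00296982, -0.00159618,  0.00044737,  0.00069293,
        0.00091924]), 'joint_efforts': array([ 3.24154826e-04, -5.82714415e+01,  2.93053883e+01,  6.99757263e+00,
        7.02723657e-03, -1.67411736e-04]), 'eef_pos': array([0.23570477, 0.63229533, 0.40370971]), 'ee_rot': array([ 3.13990806e+00, -1.18458570e-04, -3.56951779e-01]), 'force': array([1.04321844, 0.49614378, 0.29431383]), 'moment': array([-0.01383916, -0.03077886,  0.04391339]), 'width': 0.08742968714795306}
top 43.47235410015868 325.62334100843447 237.50298632689774 0.032173308105137646 [[ 0.018  0.98  -0.198  0.356]
 [-1.     0.018  0.     0.067]
 [ 0.004  0.198  0.98   0.876]
 [ 0.     0.     0.     1.   ]]
scene 56.480551931993176 317.9618230797235 239.57856807877184 -0.09059926807517973 [[ 0.502 -0.585  0.637  0.94 ]
 [ 0.865  0.342 -0.367 -0.201]
 [-0.003  0.735  0.678  0.559]
 [ 0.     0.     0.     1.   ]]
```

View pics/top0.png

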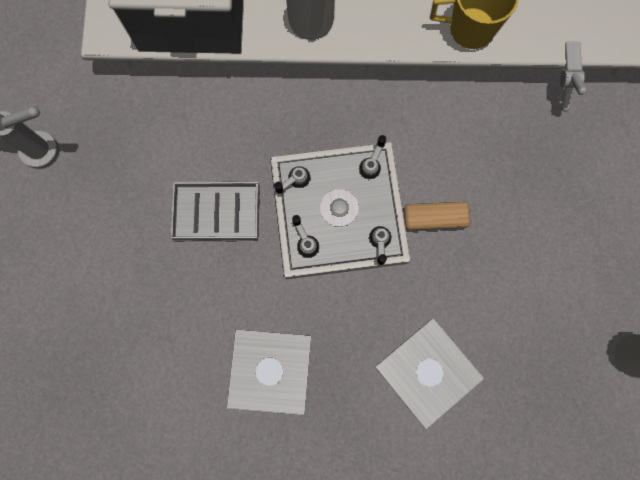

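The top view shows the collar centred near (341,209), with hubs at about a(308,245), b(299,176), c(371,167) and d(381,237). Their black pegs are at about (297,220), (279,188), (382,141) and (382,259). The two plates in front are decoys.

```bash
cat >> h.py <<'E'
def blobs(mask,amin):
    n,l,st,c=cv2.connectedComponentsWithStats(mask.astype(np.uint8))
    return [(c[i],st[i]) for i in range(1,n) if st[i,4]>=amin]
E
python3 - <<'E'
from h import *
f=np.load("top0.npy",allow_pickle=True).item();im=f["frame"].astype(int);P=depthmap(f)
g=im.max(2)
m=(g<45);m[:130]=0;m[275:]=0;m[:,:268]=0;m[:,410:]=0
for c,s in blobs(m,8):
    x,y,w,h=s[:4]; z=P[y:y+h,x:x+w,2]; print("dark",c.round(1),s,"zmax",z.max().round(3),cast(f,c,.067).round(4))
# raised points inside collar by depth
box=P[120:290,255:425]; 
for lo,hi in((.058,.075),(.043,.056)):
    mm=np.zeros((480,640),bool);mm[120:290,255:425]=(box[...,2]>lo)&(box[...,2]<hi)
    for c,s in blobs(mm,8): print(lo,c.round(1),s, P[mm&(np.hypot(*(np.mgrid[0:480,0:640]-c[::-1,None,None]))<15)].mean(0).round(4))
# collar rim
mm=np.zeros((480,640),bool);mm[120:290,255:425]=(box[...,2]>.018)
n,l,st,c=cv2.connectedComponentsWithStats(mm.astype(np.uint8));i=1+np.argmax(st[1:,4]);
cn=max(cv2.findContours((l==i).astype(np.uint8),cv2.RETR_EXTERNAL,cv2.CHAIN_APPROX_NONE)[0],key=cv2.contourArea)
p=cast(f,cn[:,0].astype(float),.025);r=cv2.minAreaRect((p[:,:2]*1000).astype(np.float32));print(r)
print("shelf z",[P[v,u].round(3) for v,u in((30,360),(62,360),(80,360),(20,310),(75,575),(10,190),(215,435),(210,215))])
E
```

```text
dark [381.2 140.8] [377 136   9  11  69] zmax 0.876 [[ 0.661  -0.0097  0.067 ]]
dark [368.  172.7] [360 162  20  17  90] zmax 0.876 [[0.6136 0.0088 0.067 ]]
dark [301.9 182.4] [292 171  18  16  68] zmax 0.876 [[0.5977 0.1011 0.067 ]]
dark [278.4 187.5] [274 182   9  12  74] zmax 0.071 [[0.5897 0.1335 0.067 ]]
dark [295.9 220.1] [293 216   7  10  59] zmax 0.071 [[0.5435 0.1079 0.067 ]]
dark [372.5 238.5] [370 228   8  19  49] zmax 0.876 [[0.5197 0.0023 0.067 ]]
dark [307.4 250.7] [298 239  20  18  89] zmax 0.876 [[0.5011 0.091  0.067 ]]
dark [387.1 242.6] [385 239   5   7  14] zmax 0.049 [[ 0.5143 -0.0178  0.067 ]]
dark [381.2 259.3] [377 255  10  10  68] zmax 0.07 [[ 0.491  -0.0096  0.067 ]]
0.058 [381.4 139.4] [378 135   8  10  67] [ 0.6635 -0.0101  0.0656]
0.058 [277.9 185.8] [274 181   9  10  69] [0.5926 0.1345 0.0658]
0.058 [295.8 219. ] [292 215   9   9  66] [0.5453 0.1081 0.0664]
0.058 [382. 258.] [378 254   9   9  67] [ 0.4929 -0.0108  0.0665]
0.043 [372.4 160.3] [362 144  23  30 289] [0.6364 0.0021 0.048 ]
0.043 [294.1 177.8] [275 167  32  27 293] [0.6119 0.1114 0.048 ]
0.043 [305.  239.7] [293 221  23  32 310] [0.5182 0.0944 0.048 ]
0.043 [380.4 238.6] [372 228  17  29 268] [ 0.5239 -0.0104  0.0481]
0.043 [378.9 262.1] [377 258   7   7  16] [ 0.5016 -0.0096  0.0474]
((580.5298461914062, 32.91600799560547), (194.65318298339844, 215.91204833984375), 8.704874992370605)
shelf z [array([0.835, 0.021, 0.061]), array([0.785, 0.021, 0.059]), array([0.785, 0.017, 0.001]), array([0.816, 0.094, 0.117]), array([ 0.764, -0.287,  0.07 ]), array([0.792, 0.245, 0.174]), array([ 0.563, -0.091,  0.031]), array([0.571, 0.232, 0.006])]
```

View pics/scene0.png

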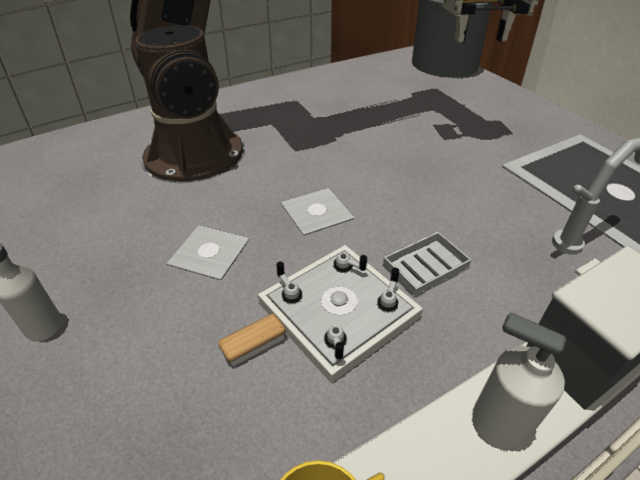

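```bash
python3 - <<'E'
from h import *
f=np.load("top0.npy",allow_pickle=True).item();P=depthmap(f)
hsv=cv2.cvtColor(f["frame"],cv2.COLOR_BGR2HSV)
m=(P[...,2]>.015)&(P[...,2]<.08)&(hsv[...,1]<70);m[:135]=0;m[285:]=0;m[:,:264]=0;m[:,412:]=0
# drop brush: wooden colour is saturated
n,l,st,c=cv2.connectedComponentsWithStats(m.astype(np.uint8));i=1+np.argmax(st[1:,4])
k=cv2.morphologyEx((l==i).astype(np.uint8),cv2.MORPH_OPEN,np.ones((21,21)))
cn=max(cv2.findContours(k,cv2.RETR_EXTERNAL,cv2.CHAIN_APPROX_NONE)[0],key=cv2.contourArea)
p=cast(f,cn[:,0].astype(float),.025);r=cv2.minAreaRect((p[:,:2]*1000).astype(np.float32));print(r)
c0=np.array(r[0])/1000
pegs=dict(a=(.5453,.1081),b=(.5926,.1345),c=(.6635,-.0101),d=(.4929,-.0108))
pk=dict(a=(295.8,219),b=(277.9,185.8),c=(381.4,139.4),d=(382,258))
for th in (r[2],r[2]-90):
    if abs(th)>27: continue
    t=np.radians(th);R=np.array([[np.cos(t),-np.sin(t)],[np.sin(t),np.cos(t)]])
    for n,s in zip("abcd",((-52,52),(52,52),(52,-52),(-52,-52))):
        S=c0+R@np.array(s)/1000;pg=cast(f,pk[n],.067)[0,:2];v=pg-S
        print(n,"stud",S.round(4),"peg",pg.round(4),pegs[n],"r",np.hypot(*v).round(4),"phi",np.degrees(np.arctan2(v[1],v[0])).round(1))
E
```

```text
((574.970458984375, 75.73078918457031), (170.0859375, 106.63726806640625), 14.785439491271973)
a stud [0.5114 0.1127] peg [0.5451 0.1081] (0.5453, 0.1081) r 0.034 phi -7.8
b stud [0.612  0.1393] peg [0.5922 0.1343] (0.5926, 0.1345) r 0.0204 phi -166.0
c stud [0.6385 0.0387] peg [ 0.663 -0.01 ] (0.6635, -0.0101) r 0.0545 phi -63.3
d stud [0.538  0.0122] peg [ 0.4928 -0.0107] (0.4929, -0.0108) r 0.0506 phi -153.1
```

```bash
python3 - <<'E'
from h import *
from scipy.optimize import least_squares
f=np.load("top0.npy",allow_pickle=True).item()
# rim corners read off the view, refined
im=f["frame"];g=cv2.cvtColor(im,cv2.COLOR_BGR2GRAY)
hub=dict(a=(309,245),b=(299,176),c=(371,167),d=(381,236.5)); pk=dict(a=(295.8,219),b=(277.9,185.8),c=(381.4,139.4),d=(382,258))
H=np.array([cast(f,hub[n],.049)[0,:2] for n in "abcd"]);G=np.array([cast(f,pk[n],.067)[0,:2] for n in "abcd"])
rc=cast(f,[(272,156),(391,144),(409,264),(287,277)],.025)[:,:2]
print("sides",np.linalg.norm(rc-np.roll(rc,1,0),axis=1).round(4),"centre",rc.mean(0).round(4))
L=np.array([(-52,52),(52,52),(52,-52),(-52,-52)])/1000
def studs(x): c,s=np.cos(x[2]),np.sin(x[2]);return x[:2]+L@np.array([[c,s],[-s,c]])
C=np.array([(91,91),(91,-91),(-91,-91),(-91,91)])/1000
def res(x):
    S=studs(x);c,s=np.cos(x[2]),np.sin(x[2]);R=np.array([[c,s],[-s,c]])
    return np.r_[(S-H).ravel()/.002,(np.linalg.norm(G-S,axis=1)-.036)/.001,(x[:2]+C@R-rc).ravel()/.003]
o=least_squares(res,[*rc.mean(0),.1]);S=studs(o.x);print(o.x.round(4));V=G-S
print(np.c_[S,G,np.linalg.norm(V,axis=1)].round(4));print("hub err",(H-S).round(4))
ph=np.degrees(np.arctan2(V[:,1],V[:,0]));q1=np.degrees(np.arctan2(G[:,1],G[:,0]))
for n,p,q in zip("abcd",ph,q1): print(n,"phi",p.round(1),"q6 start s=-1",((p-q+90+180)%360-180).round(1),"s=+1",((p+180-q+90+180)%360-180).round(1))
b=cv2.resize(im[125:295,250:430],None,fx=4.2,fy=3.5,interpolation=cv2.INTER_CUBIC)
E
```

```text
sides [0.1821 0.1777 0.1818 0.1751] centre [0.571  0.0468]
[0.5713 0.0474 0.1443]
[[ 0.5123  0.0914  0.5451  0.1081  0.0368]
 [ 0.6152  0.1064  0.5922  0.1343  0.0363]
 [ 0.6302  0.0034  0.663  -0.01    0.0355]
 [ 0.5273 -0.0115  0.4928 -0.0107  0.0345]]
hub err [[ 0.0001 -0.0018]
 [-0.0027 -0.0002]
 [-0.0023 -0.0002]
 [-0.0009  0.0004]]
a phi 27.0 q6 start s=-1 105.8 s=+1 -74.2
b phi 129.5 q6 start s=-1 -153.3 s=+1 26.7
c phi -22.2 q6 start s=-1 68.7 s=+1 -111.3
d phi 178.7 q6 start s=-1 -90.1 s=+1 89.9
```

```bash
cat >> h.py <<'E'
def goto(x,y,z,psi,s=None):
    """offset cm in tool axes + turn deg (about tool z) from measured pose; psi in deg"""
    s=s or get_state();from scipy.spatial.transform import Rotation as Ro
    R=Ro.from_euler("xyz",s["ee_rot"]).as_matrix();d=R.T@(np.array([x,y,z])-s["eef_pos"])*100
    t=-((psi-np.degrees(s["ee_rot"][2])+180)%360-180)
    print("offset",d.round(2),"turn",t.round(1))
def st():
    s=get_state();print("t",round(s["t"],2),"p",s["eef_pos"].round(4),"rpy",np.degrees(s["ee_rot"]).round(1),"F",s["force"].round(2),"w",round(s["width"],4),"q6",np.degrees(s["q"][5]).round(1));return s
E
python3 - <<'E'
from h import *
goto(.5451,.1081,.29,27)
E
```

```text
offset [47.3  38.29 11.45] turn -47.4
```

>>> send_rows(
  motion=[
    {"offset":[4,3.2,1],"turn":-4},
    {"offset":[8,6.4,2],"turn":-8},
    {"offset":[12,9.6,3],"turn":-12},
    {"offset":[16,12.8,4],"turn":-16},
    {"offset":[20,16,5],"turn":-20},
    {"offset":[24,19.2,6],"turn":-24},
    {"offset":[28,22.4,7],"turn":-28},
    {"offset":[32,25.6,8],"turn":-32},
  ],
  hand=-0.3,
)

```text
t: 0.9
eef_pos: [0.4378, 0.2937, 0.3277]
ee_rot: [-3.142, 0.0, 0.205]
force: [1.9, 0.7, -0.5]
width: 0.032
```

```bash
python3 - <<'E'
from h import *
st();goto(.5451,.1081,.29,27)
E
```

```text
t 0.9 p [0.4378 0.2937 0.3277] rpy [-180.     0.    11.7] F [ 1.92  0.73 -0.52] w 0.032 q6 46.6
offset [ 6.72 20.35  3.76] turn -15.3
```

>>> send_rows(
  motion=[
    {"offset":[1.2,4,0.8],"turn":-4},
    {"offset":[2.6,8,1.6],"turn":-8},
    {"offset":[4,12,2.3],"turn":-11},
    {"offset":[5.4,16,3],"turn":-14},
    {"offset":[6.7,20.3,3.7],"turn":-15.3},
    {"offset":[6.7,20.3,3.7],"turn":-15.3},
    {"offset":[6.7,20.3,3.7],"turn":-15.3},
  ],
)

```text
t: 1.6
eef_pos: [0.5438, 0.1089, 0.2903]
ee_rot: [3.142, 0.001, 0.466]
force: [-0.1, -0.4, -0.2]
width: 0.0308
```

```bash
python3 - <<'E'
from h import *
s=st();goto(.5451,.1081,.23,27)
f=grab_frame("wrist");cv2.imwrite("pics/w1.png",f["frame"]);np.save("w1.npy",f,allow_pickle=True)
E
```

```text
t 1.6 p [0.5438 0.1089 0.2903] rpy [1.80e+02 1.00e-01 2.67e+01] F [-0.15 -0.37 -0.2 ] w 0.0308 q6 85.1
offset [0.09 0.13 6.03] turn -0.3
```

View pics/w1.png

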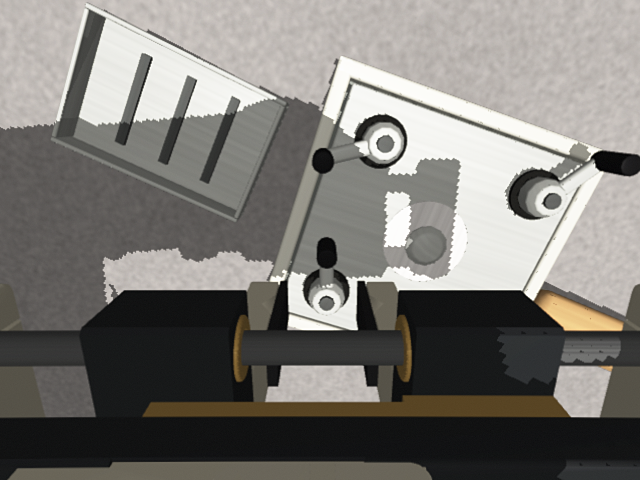

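The wrist view shows nut a ahead of the jaws, with the peg top at about (326,243), and nuts b and c behind it. I'll cast rays to the pegs and hubs.

```bash
python3 - <<'E'
from h import *
f=np.load("w1.npy",allow_pickle=True).item()
print("pegs a,b,c",cast(f,[(326,241),(322,158),(633,163)],.067).round(4)); print("hubs",cast(f,[(326,299),(384,143),(551,200)],.049).round(4))
E
```

```text
pegs a,b,c [[ 0.5548  0.113   0.067 ]
 [ 0.5947  0.1357  0.067 ]
 [ 0.6656 -0.0112  0.067 ]]
hubs [[0.5148 0.0925 0.049 ]
 [0.6162 0.1073 0.049 ]
 [0.6318 0.0034 0.049 ]]
```

>>> send_rows(
  motion=[
    {"offset":[0.2,0.1,2.5],"turn":0},
    {"offset":[0.2,0.1,4.5],"turn":0},
    {"offset":[0.2,0.1,6],"turn":0},
    {"offset":[0.2,0.1,6],"turn":0},
  ],
)

```text
t: 2.05
eef_pos: [0.5447, 0.111, 0.2294]
ee_rot: [-3.141, 0.003, 0.47]
force: [0.2, 0.2, 0.2]
width: 0.0305
```

>>> send_rows(
  motion=[
    {"offset":[0,0,0],"turn":0},
    {"offset":[0,0,0],"turn":0},
    {"offset":[0,0,0],"turn":0},
    {"offset":[0,0,0],"turn":0},
  ],
  hand=-1,
  squeeze=3,
)

```text
t: 2.45
eef_pos: [0.5466, 0.11, 0.2322]
ee_rot: [3.141, -0.002, 0.469]
force: [3.6, -6.6, 0.8]
width: 0.015
```

```bash
python3 - <<'E'
from h import *
s=st()
E
```

```text
t 2.45 p [0.5466 0.11   0.2322] rpy [ 1.799e+02 -1.000e-01  2.690e+01] F [ 3.58 -6.58  0.85] w 0.015 q6 85.3
```

>>> send_rows(
  motion=[
    {"offset":[0,0,0],"turn":0},
    {"offset":[0,0,0],"turn":0},
    {"offset":[0,0,0],"turn":0},
  ],
)

```text
t: 2.75
eef_pos: [0.5467, 0.1098, 0.2322]
ee_rot: [3.141, -0.002, 0.469]
force: [3.7, -4.5, 0.1]
width: 0.0147
```

```bash
python3 - <<'E'
from h import *
s=st()
f=grab_frame("wrist");cv2.imwrite("pics/w2.png",f["frame"]);st()
E
```

```text
t 2.75 p [0.5467 0.1098 0.2322] rpy [ 1.799e+02 -1.000e-01  2.690e+01] F [ 3.71 -4.5   0.11] w 0.0147 q6 85.3
t 2.8 p [0.5467 0.1098 0.2322] rpy [ 1.799e+02 -1.000e-01  2.690e+01] F [ 3.42 -5.33  0.08] w 0.0145 q6 85.3
```

View pics/w2.png

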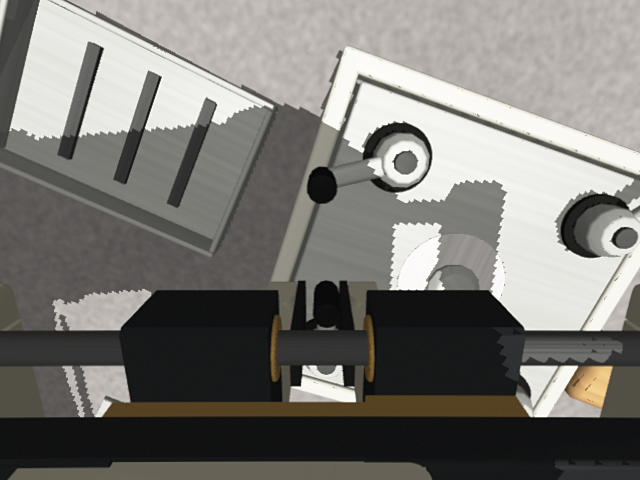

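The jaws now straddle peg a: it sits at about (326,305), between the pads at about 305 and 345. I'll open the gap slightly and start turning clockwise.

>>> send_rows(
  motion=[
    {"offset":[0,0,0],"turn":0},
    {"offset":[-0.01,0.31,0],"turn":5},
    {"offset":[-0.05,0.63,0],"turn":10},
    {"offset":[-0.12,0.93,0],"turn":15},
    {"offset":[-0.22,1.23,0],"turn":20},
    {"offset":[-0.34,1.52,0],"turn":25},
    {"offset":[-0.48,1.8,0],"turn":30},
    {"offset":[-0.65,2.06,0],"turn":35},
  ],
  hand=-0.6,
)

```text
t: 3.6
eef_pos: [0.5498, 0.0892, 0.2317]
ee_rot: [-3.14, -0.002, -0.146]
force: [1.3, 1.2, -0.3]
width: 0.0173
```

```bash
cat >> h.py <<'E'
def tang(s=None):
    s=s or get_state();p=s["ee_rot"][2];F=s["force"];print("t %.2f"%s["t"],"p",s["eef_pos"].round(4),"yaw %.1f q6 %.1f"%(np.degrees(p),np.degrees(s["q"][5])),"Fx_tool %.2f Fy_tool %.2f Fz %.2f"%(F[0]*np.cos(p)+F[1]*np.sin(p),F[0]*np.sin(p)-F[1]*np.cos(p),F[2]),"w %.4f"%s["width"])
E
python3 -c "
from h import *
tang()"
```

```text
t 3.60 p [0.5498 0.0892 0.2317] yaw -8.3 q6 52.3 Fx_tool 1.09 Fy_tool -1.36 Fz -0.25 w 0.0173
```

>>> send_rows(
  motion=[
    {"offset":[-0.04,0.5,0],"turn":8},
    {"offset":[-0.14,0.99,0],"turn":16},
    {"offset":[-0.31,1.46,0],"turn":24},
    {"offset":[-0.55,1.91,0],"turn":32},
    {"offset":[-0.84,2.31,0],"turn":40},
    {"offset":[-1.19,2.68,0],"turn":48},
    {"offset":[-1.59,2.98,0],"turn":56},
    {"offset":[-1.59,2.98,0],"turn":56},
  ],
)

```text
t: 4.4
eef_pos: [0.5291, 0.0615, 0.2316]
ee_rot: [-3.141, 0.0, -1.122]
force: [-0.1, -0.4, 0.2]
width: 0.0176
```

>>> send_rows(
  motion=[
    {"offset":[-0.01,0.31,0],"turn":5},
    {"offset":[-0.05,0.63,0],"turn":10},
    {"offset":[-0.12,0.93,0],"turn":15},
    {"offset":[-0.22,1.23,0],"turn":20},
    {"offset":[-0.34,1.52,0],"turn":25},
    {"offset":[-0.48,1.8,0],"turn":30},
    {"offset":[-0.65,2.06,0],"turn":35},
    {"offset":[-0.65,2.06,0],"turn":35},
  ],
)

```text
t: 5.2
eef_pos: [0.508, 0.0586, 0.2313]
ee_rot: [-3.141, 0.0, -1.728]
force: [0.4, 0.5, -0.6]
width: 0.0175
```

```bash
python3 -c "
from h import *
tang()
p=np.radians(-99)+0;print(get_state()['eef_pos'][:2]+.036*np.array([-np.cos(get_state()['ee_rot'][2]),-np.sin(get_state()['ee_rot'][2])]))"
```

```text
t 5.20 p [0.508  0.0586 0.2313] yaw -99.0 q6 -37.6 Fx_tool -0.54 Fy_tool -0.33 Fz -0.56 w 0.0175
[0.51361881 0.09419049]
```

>>> send_rows(
  motion=[
    {"offset":[-0.01,0.31,0],"turn":5},
    {"offset":[-0.05,0.63,0],"turn":10},
    {"offset":[-0.12,0.93,0],"turn":15},
    {"offset":[-0.12,0.93,0],"turn":15},
    {"offset":[-0.12,0.93,0],"turn":15},
  ],
)

```text
t: 5.7
eef_pos: [0.4993, 0.0612, 0.2312]
ee_rot: [-3.142, 0.0, -1.987]
force: [-0.0, -0.3, -0.3]
width: 0.0176
```

```bash
python3 -c "
from h import *
tang()"
```

```text
t 5.70 p [0.4993 0.0612 0.2312] yaw -113.8 q6 -53.2 Fx_tool 0.25 Fy_tool -0.10 Fz -0.27 w 0.0176
```

>>> send_rows(
  motion=[
    {"offset":[-0.01,0.31,0],"turn":5},
    {"offset":[-0.05,0.63,0],"turn":10},
    {"offset":[-0.12,0.93,0],"turn":15},
    {"offset":[-0.12,0.93,0],"turn":15},
    {"offset":[-0.12,0.93,0],"turn":15},
  ],
)

```text
t: 6.2
eef_pos: [0.4912, 0.066, 0.2311]
ee_rot: [3.142, -0.0, -2.249]
force: [-0.2, -0.2, 1.1]
width: 0.0175
```

```bash
python3 -c "
from h import *
tang()"
```

```text
t 6.20 p [0.4912 0.066  0.2311] yaw -128.9 q6 -69.3 Fx_tool 0.28 Fy_tool 0.01 Fz 1.07 w 0.0175
```

>>> send_rows(
  motion=[
    {"offset":[-0.01,0.31,0],"turn":5},
    {"offset":[-0.05,0.63,0],"turn":10},
    {"offset":[-0.12,0.93,0],"turn":15},
    {"offset":[-0.12,0.93,0],"turn":15},
    {"offset":[-0.12,0.93,0],"turn":15},
  ],
)

```text
t: 6.7
eef_pos: [0.4847, 0.0727, 0.231]
ee_rot: [3.142, -0.0, -2.511]
force: [0.9, 1.0, -0.5]
width: 0.0174
```

```bash
python3 -c "
from h import *
tang()
f=grab_frame('top');cv2.imwrite('pics/t2.png',cv2.resize(f['frame'][110:300,240:440],None,fx=3,fy=3));tang()"
```

```text
t 6.70 p [0.4847 0.0727 0.231 ] yaw -143.9 q6 -85.4 Fx_tool -1.34 Fy_tool 0.28 Fz -0.52 w 0.0174
t 6.75 p [0.4847 0.0727 0.231 ] yaw -143.9 q6 -85.5 Fx_tool -0.15 Fy_tool -0.32 Fz -0.02 w 0.0173
```

View pics/t2.png

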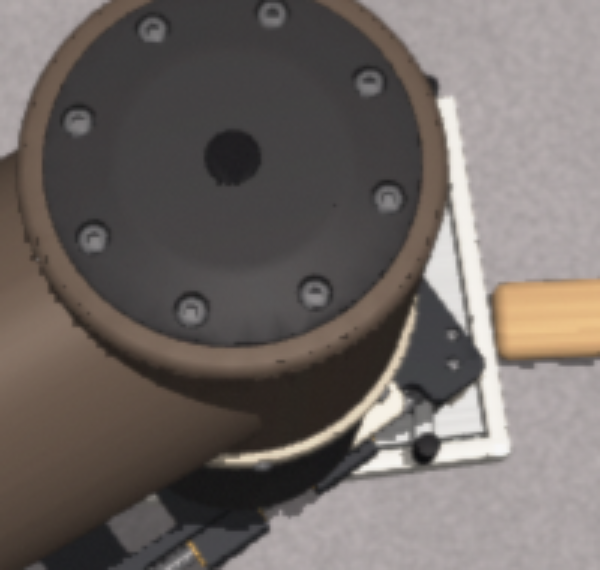

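The top view is blocked by the arm, so nut a cannot be seen there. I'll carry on by force.

>>> send_rows(
  motion=[
    {"offset":[-0.01,0.31,0],"turn":5},
    {"offset":[-0.05,0.63,0],"turn":10},
    {"offset":[-0.12,0.93,0],"turn":15},
    {"offset":[-0.12,0.93,0],"turn":15},
    {"offset":[-0.12,0.93,0],"turn":15},
  ],
)

```text
t: 7.25
eef_pos: [0.4806, 0.081, 0.2311]
ee_rot: [-3.141, 0.001, -2.773]
force: [3.6, -2.0, -1.1]
width: 0.0176
```

```bash
python3 -c "
from h import *
tang()
f=grab_frame('wrist');cv2.imwrite('pics/w3.png',f['frame']);tang()"
```

```text
t 7.25 p [0.4806 0.081  0.2311] yaw -158.9 q6 -101.7 Fx_tool -2.60 Fy_tool -3.15 Fz -1.15 w 0.0176
t 7.30 p [0.4805 0.081  0.2311] yaw -158.9 q6 -101.7 Fx_tool -1.29 Fy_tool -2.80 Fz -1.35 w 0.0176
```

View pics/w3.png

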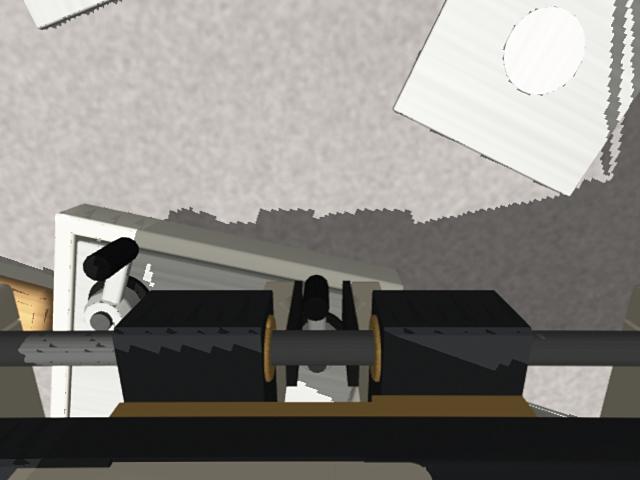

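The wrist view shows peg a at about (316,300), captured against the left pad, with about 3 N of resistance. It needs a few degrees more.

```bash
cat >> h.py <<'E'
def avg(n=5):
    a=[]
    for _ in range(n):
        s=get_state();p=s["ee_rot"][2];F=s["force"];a.append([F[0]*np.cos(p)+F[1]*np.sin(p),F[0]*np.sin(p)-F[1]*np.cos(p),F[2]]);grab_frame("wrist")
    print("avg Ftool",np.mean(a,0).round(2),"sd",np.std(a,0).round(2));tang()
E
```

>>> send_rows(
  motion=[
    {"offset":[-0.01,0.31,0],"turn":5},
    {"offset":[-0.01,0.31,0],"turn":5},
    {"offset":[-0.01,0.31,0],"turn":5},
  ],
)

```text
t: 7.6
eef_pos: [0.4797, 0.0838, 0.2312]
ee_rot: [-3.141, 0.001, -2.862]
force: [5.5, -4.4, -2.5]
width: 0.0195
```

```bash
python3 -c "
from h import *
avg()"
```

```text
avg Ftool [-4.18 -5.95 -1.99] sd [0.29 0.44 0.57]
t 7.85 p [0.4797 0.0837 0.2313] yaw -164.0 q6 -107.1 Fx_tool -4.15 Fy_tool -5.65 Fz -0.99 w 0.0198
```

>>> send_rows(
  motion=[
    {"offset":[0,-0.4,0],"turn":0},
    {"offset":[0,-0.4,0],"turn":0},
    {"offset":[0,-0.4,-3],"turn":0},
    {"offset":[0,-0.4,-7],"turn":-4},
    {"offset":[0,-0.4,-7],"turn":-12},
    {"offset":[0,-0.4,-7],"turn":-20},
    {"offset":[0,-0.4,-7],"turn":-28},
  ],
  hand=-0.45,
)

```text
t: 8.55
eef_pos: [0.4799, 0.08, 0.3013]
ee_rot: [3.141, 0.0, -2.37]
force: [0.1, 0.4, 0.5]
width: 0.0239
```

```bash
python3 -c "
from h import *
avg(2);goto(.664,-.0105,.29,-22.5)"
```

```text
avg Ftool [ 0.08 -0.26  0.08] sd [0.41 0.52 0.44]
t 8.65 p [0.4799 0.0801 0.301 ] yaw -136.0 q6 -78.6 Fx_tool 0.07 Fy_tool 0.61 Fz 0.53 w 0.0241
offset [ -6.95 -19.3    1.09] turn -113.5
```

>>> send_rows(
  motion=[
    {"offset":[-1,-3,0],"turn":-8},
    {"offset":[-2,-6,0],"turn":-16},
    {"offset":[-3,-9,0],"turn":-24},
    {"offset":[-4,-12,0],"turn":-32},
    {"offset":[-5,-15,0],"turn":-40},
    {"offset":[-6,-18,0],"turn":-48},
    {"offset":[-7,-19.3,0],"turn":-56},
    {"offset":[-7,-19.3,1],"turn":-64},
  ],
  hand=-0.3,
)

```text
t: 9.45
eef_pos: [0.6666, -0.0114, 0.2911]
ee_rot: [-3.14, -0.001, -1.259]
force: [-0.7, 0.0, -1.1]
width: 0.0306
```

```bash
python3 -c "
from h import *
tang();goto(.664,-.0105,.29,-22.5)"
```

```text
t 9.45 p [ 0.6666 -0.0114  0.2911] yaw -72.1 q6 2.1 Fx_tool -0.24 Fy_tool 0.62 Fz -1.14 w 0.0306
offset [-0.16  0.22  0.11] turn -49.6
```

>>> send_rows(
  motion=[
    {"offset":[0,0,0],"turn":-8},
    {"offset":[0,0,0],"turn":-16},
    {"offset":[0,0,0],"turn":-24},
    {"offset":[0,0,0],"turn":-32},
    {"offset":[0,0,0],"turn":-40},
    {"offset":[0,0,0],"turn":-48},
    {"offset":[0,0,0],"turn":-49.5},
    {"offset":[0,0,0],"turn":-49.5},
  ],
)

```text
t: 10.25
eef_pos: [0.6643, -0.0105, 0.2907]
ee_rot: [3.141, 0.001, -0.4]
force: [0.4, -0.5, -0.1]
width: 0.0305
```

```bash
python3 -c "
from h import *
tang();goto(.664,-.0105,.231,-22.5)
f=grab_frame('wrist');cv2.imwrite('pics/w4.png',f['frame']);goto(.664,-.0105,.231,-22.5)"
```

```text
t 10.25 p [ 0.6643 -0.0105  0.2907] yaw -22.9 q6 51.2 Fx_tool 0.57 Fy_tool 0.27 Fz -0.14 w 0.0305
offset [-0.03  0.01  5.97] turn -0.4
offset [-0.03  0.01  5.98] turn -0.4
```

View pics/w4.png

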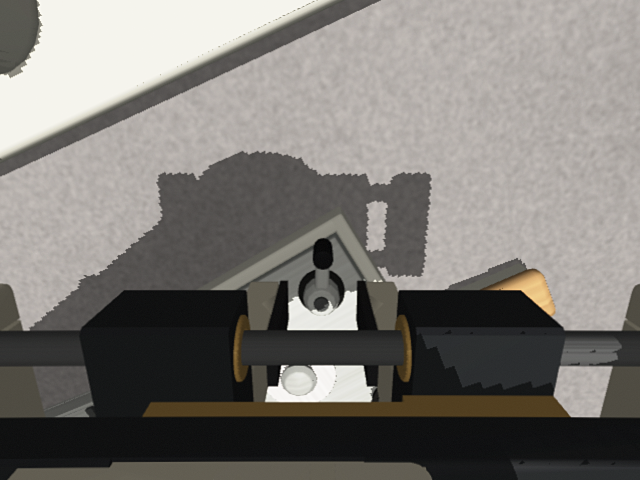

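Peg c appears at (323,245), centred between the pads, as peg a did. I'll descend and turn through the part that is certain to be free.

>>> send_rows(
  motion=[
    {"offset":[0,0,2.5],"turn":0},
    {"offset":[0,0,5],"turn":0},
    {"offset":[0,0,6],"turn":0},
    {"offset":[0,0,6],"turn":0},
    {"offset":[0,0,6],"turn":0},
  ],
)

```text
t: 10.8
eef_pos: [0.6649, -0.0105, 0.2317]
ee_rot: [-3.142, -0.001, -0.396]
force: [-0.5, 0.6, 0.5]
width: 0.0305
```

>>> send_rows(
  motion=[
    {"offset":[0,0,0],"turn":0},
    {"offset":[0,0,0],"turn":0},
    {"offset":[-0.01,0.31,0],"turn":5},
    {"offset":[-0.05,0.63,0],"turn":10},
    {"offset":[-0.12,0.93,0],"turn":15},
    {"offset":[-0.22,1.23,0],"turn":20},
    {"offset":[-0.34,1.52,0],"turn":25},
    {"offset":[-0.34,1.52,0],"turn":25},
  ],
  hand=-0.6,
)

```text
t: 11.6
eef_pos: [0.6555, -0.0234, 0.2318]
ee_rot: [-3.141, -0.001, -0.833]
force: [-0.6, -0.6, 0.6]
width: 0.0178
```

```bash
python3 -c "
from h import *
tang()"
```

```text
t 11.60 p [ 0.6555 -0.0234  0.2318] yaw -47.7 q6 27.3 Fx_tool 0.01 Fy_tool 0.83 Fz 0.59 w 0.0178
```

>>> send_rows(
  motion=[
    {"offset":[-0.04,0.5,0],"turn":8},
    {"offset":[-0.14,0.99,0],"turn":16},
    {"offset":[-0.31,1.46,0],"turn":24},
    {"offset":[-0.55,1.91,0],"turn":32},
    {"offset":[-0.84,2.31,0],"turn":40},
    {"offset":[-1.19,2.68,0],"turn":48},
    {"offset":[-1.59,2.98,0],"turn":56},
    {"offset":[-1.59,2.98,0],"turn":56},
  ],
)

```text
t: 12.4
eef_pos: [0.6225, -0.0314, 0.2316]
ee_rot: [-3.141, 0.0, -1.809]
force: [0.3, -0.4, 0.0]
width: 0.0175
```

>>> send_rows(
  motion=[
    {"offset":[-0.04,0.5,0],"turn":8},
    {"offset":[-0.14,0.99,0],"turn":16},
    {"offset":[-0.31,1.46,0],"turn":24},
    {"offset":[-0.55,1.91,0],"turn":32},
    {"offset":[-0.84,2.31,0],"turn":40},
    {"offset":[-1.19,2.68,0],"turn":48},
    {"offset":[-1.19,2.68,0],"turn":48},
    {"offset":[-1.19,2.68,0],"turn":48},
  ],
)

```text
t: 13.2
eef_pos: [0.5998, -0.0137, 0.2313]
ee_rot: [-3.141, 0.0, -2.639]
force: [0.2, 0.4, 0.5]
width: 0.0177
```

```bash
python3 -c "
from h import *
avg(3)"
```

```text
avg Ftool [-0.13  0.16  0.05] sd [0.35 0.34 0.42]
t 13.35 p [ 0.5997 -0.0139  0.2311] yaw -151.4 q6 -78.8 Fx_tool -0.91 Fy_tool 0.58 Fz -0.27 w 0.0176
```

>>> send_rows(
  motion=[
    {"offset":[-0.01,0.31,0],"turn":5},
    {"offset":[-0.05,0.63,0],"turn":10},
    {"offset":[-0.12,0.93,0],"turn":15},
    {"offset":[-0.12,0.93,0],"turn":15},
    {"offset":[-0.12,0.93,0],"turn":15},
  ],
)

```text
t: 13.85
eef_pos: [0.5962, -0.0051, 0.231]
ee_rot: [-3.142, -0.0, -2.904]
force: [-0.2, -0.2, -0.1]
width: 0.0174
```

```bash
python3 -c "
from h import *
avg(3)"
```

```text
avg Ftool [ 0.2  -0.13  0.17] sd [0.18 0.35 0.28]
t 14.00 p [ 0.5962 -0.0051  0.231 ] yaw -166.5 q6 -94.8 Fx_tool 0.18 Fy_tool 0.33 Fz -0.13 w 0.0176
```

>>> send_rows(
  motion=[
    {"offset":[-0.01,0.31,0],"turn":5},
    {"offset":[-0.05,0.63,0],"turn":10},
    {"offset":[-0.12,0.93,0],"turn":15},
    {"offset":[-0.12,0.93,0],"turn":15},
    {"offset":[-0.12,0.93,0],"turn":15},
  ],
)

```text
t: 14.5
eef_pos: [0.5952, 0.0043, 0.231]
ee_rot: [-3.142, -0.0, 3.116]
force: [-1.0, 0.5, 0.1]
width: 0.0175
```

```bash
python3 -c "
from h import *
avg(3)"
```

```text
avg Ftool [ 0.46 -0.1   0.11] sd [0.39 0.42 0.09]
t 14.65 p [0.5952 0.0043 0.2311] yaw 178.5 q6 -110.8 Fx_tool -1.11 Fy_tool 0.25 Fz -0.35 w 0.0174
```

>>> send_rows(
  motion=[
    {"offset":[-0.01,0.31,0],"turn":5},
    {"offset":[-0.05,0.63,0],"turn":10},
    {"offset":[-0.12,0.93,0],"turn":15},
    {"offset":[-0.12,0.93,0],"turn":15},
    {"offset":[-0.12,0.93,0],"turn":15},
  ],
)

```text
t: 15.15
eef_pos: [0.5966, 0.0136, 0.231]
ee_rot: [3.142, -0.0, 2.854]
force: [-0.2, -0.3, 0.1]
width: 0.0177
```

```bash
python3 -c "
from h import *
avg(3)"
```

```text
avg Ftool [ 0.33 -0.02 -0.07] sd [0.24 0.35 0.14]
t 15.30 p [0.5966 0.0135 0.2311] yaw 163.5 q6 -126.6 Fx_tool 0.61 Fy_tool -0.34 Fz -1.61 w 0.0178
```

>>> send_rows(
  motion=[
    {"offset":[-0.01,0.31,0],"turn":5},
    {"offset":[-0.05,0.63,0],"turn":10},
    {"offset":[-0.12,0.93,0],"turn":15},
    {"offset":[-0.12,0.93,0],"turn":15},
    {"offset":[-0.12,0.93,0],"turn":15},
  ],
)

```text
t: 15.8
eef_pos: [0.6002, 0.0221, 0.2309]
ee_rot: [-3.141, -0.0, 2.592]
force: [-0.4, -0.0, -1.1]
width: 0.0174
```

```bash
python3 -c "
from h import *
avg(3)"
```

```text
avg Ftool [ 0.19 -0.83 -0.51] sd [0.08 0.43 0.42]
t 15.95 p [0.6002 0.0221 0.231 ] yaw 148.5 q6 -142.3 Fx_tool 1.65 Fy_tool -0.22 Fz -1.52 w 0.0172
```

>>> send_rows(
  motion=[
    {"offset":[-0.01,0.31,0],"turn":5},
    {"offset":[-0.05,0.63,0],"turn":10},
    {"offset":[-0.05,0.63,0],"turn":10},
    {"offset":[-0.05,0.63,0],"turn":10},
  ],
)

```text
t: 16.35
eef_pos: [0.6037, 0.0268, 0.2309]
ee_rot: [-3.14, -0.0, 2.418]
force: [-2.2, -4.1, 0.1]
width: 0.0178
```

```bash
python3 -c "
from h import *
avg(3)"
```

```text
avg Ftool [-0.69 -4.36  0.44] sd [0.27 0.25 0.27]
t 16.50 p [0.6037 0.0268 0.2309] yaw 138.5 q6 -152.6 Fx_tool -1.92 Fy_tool -5.88 Fz 0.27 w 0.0179
```

>>> send_rows(
  motion=[
    {"offset":[0,-0.3,0],"turn":0},
    {"offset":[0,-0.3,-3],"turn":0},
    {"offset":[0,-0.3,-6],"turn":-5},
    {"offset":[0,-0.3,-6],"turn":-13},
    {"offset":[0,-0.3,-6],"turn":-21},
    {"offset":[0,-0.3,-6],"turn":-29},
    {"offset":[0,-0.3,-6],"turn":-37},
    {"offset":[0,-0.3,-6],"turn":-45},
  ],
)

```text
t: 17.3
eef_pos: [0.6026, 0.0256, 0.2915]
ee_rot: [3.14, 0.002, -3.076]
force: [0.7, 0.7, -0.3]
width: 0.0174
```

>>> send_rows(
  motion=[
    {"offset":[0,0,0],"turn":-8.5},
    {"offset":[0,0,0],"turn":-17},
    {"offset":[0,0,0],"turn":-25.5},
    {"offset":[0,0,0],"turn":-34},
    {"offset":[0,0,0],"turn":-42.5},
    {"offset":[0,0,0],"turn":-51},
    {"offset":[0,0,0],"turn":-59.5},
    {"offset":[0,0,0],"turn":-68},
  ],
  hand=-0.3,
)

```text
t: 18.1
eef_pos: [0.6026, 0.0256, 0.2915]
ee_rot: [-3.14, 0.002, -1.888]
force: [0.2, 1.4, 0.1]
width: 0.0307
```

>>> send_rows(
  motion=[
    {"offset":[0,0,0],"turn":-8.5},
    {"offset":[0,0,0],"turn":-17},
    {"offset":[0,0,0],"turn":-25.5},
    {"offset":[0,0,0],"turn":-34},
    {"offset":[0,0,0],"turn":-42.5},
    {"offset":[0,0,0],"turn":-51},
    {"offset":[0,0,0],"turn":-59.5},
    {"offset":[0,0,0],"turn":-68},
  ],
)

```text
t: 18.9
eef_pos: [0.6026, 0.0256, 0.2915]
ee_rot: [-3.139, -0.001, -0.702]
force: [-0.1, -0.0, 0.0]
width: 0.0306
```

>>> send_rows(
  motion=[
    {"offset":[0,0,0],"turn":-8.5},
    {"offset":[0,0,0],"turn":-17},
    {"offset":[0,0,0],"turn":-25.5},
    {"offset":[0,0,0],"turn":-34},
    {"offset":[0,0,0],"turn":-42.5},
    {"offset":[0,0,0],"turn":-51},
    {"offset":[0,0,0],"turn":-59.5},
    {"offset":[0,0,0],"turn":-68},
  ],
)

```text
t: 19.7
eef_pos: [0.6026, 0.0256, 0.2914]
ee_rot: [-3.142, -0.003, 0.485]
force: [-0.5, 0.5, 0.1]
width: 0.0305
```

```bash
python3 -c "
from h import *
avg(2);goto(.5932,.1343,.29,109.4)"
```

```text
avg Ftool [ 0.41 -0.8  -0.12] sd [0.63 0.08 0.2 ]
t 19.80 p [0.6025 0.0255 0.2914] yaw 27.6 q6 96.6 Fx_tool -0.38 Fy_tool -0.19 Fz -0.08 w 0.0306
offset [  4.21 -10.07   0.15] turn -81.8
```

>>> send_rows(
  motion=[
    {"offset":[0.8,-2,0],"turn":-8},
    {"offset":[1.6,-4,0],"turn":-16},
    {"offset":[2.4,-6,0],"turn":-24},
    {"offset":[3.2,-8,0],"turn":-32},
    {"offset":[4.2,-10,0],"turn":-40},
    {"offset":[4.2,-10,0],"turn":-48},
    {"offset":[4.2,-10,0],"turn":-56},
    {"offset":[4.2,-10,0],"turn":-64},
  ],
)

```text
t: 20.6
eef_pos: [0.5937, 0.1339, 0.2912]
ee_rot: [3.141, -0.001, 1.597]
force: [0.3, -0.5, -0.4]
width: 0.0309
```

>>> send_rows(
  motion=[
    {"offset":[0,0,0],"turn":-8},
    {"offset":[0,0,0],"turn":-16},
    {"offset":[0,0,0],"turn":-18},
    {"offset":[0,0,0],"turn":-18},
  ],
)

```text
t: 21.0
eef_pos: [0.5937, 0.1335, 0.2912]
ee_rot: [3.14, -0.0, 1.906]
force: [-0.3, 1.2, 0.4]
width: 0.0309
```

```bash
python3 -c "
from h import *
f=grab_frame('wrist');cv2.imwrite('pics/w5.png',f['frame']);avg(1);goto(.5932,.1343,.231,109.4)
f=grab_frame('top');cv2.imwrite('pics/t5.png',f['frame'])"
```

```text
avg Ftool [-0.09  0.51 -0.2 ] sd [0. 0. 0.]
t 21.10 p [0.5936 0.1334 0.2912] yaw 109.2 q6 168.1 Fx_tool 0.23 Fy_tool 0.53 Fz 0.36 w 0.0309
offset [ 0.1  -0.01  6.02] turn -0.2
```

View pics/w5.png

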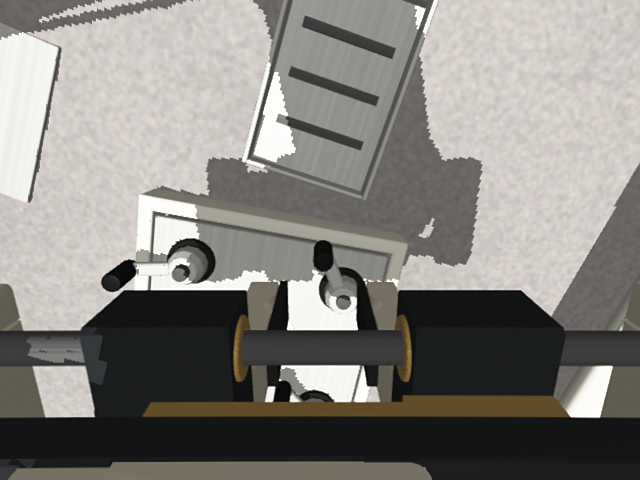

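Peg b is at (323,250), centred between the jaws with the planned 20° tilt. Nut a's lever points away to the left. Descending.

>>> send_rows(
  motion=[
    {"offset":[0.1,0,2.5],"turn":0},
    {"offset":[0.1,0,5],"turn":0},
    {"offset":[0.1,0,6],"turn":0},
    {"offset":[0.1,0,6],"turn":0},
    {"offset":[0.1,0,6],"turn":0},
  ],
)

```text
t: 21.65
eef_pos: [0.5936, 0.1343, 0.2317]
ee_rot: [3.141, 0.0, 1.908]
force: [-0.6, -0.7, 0.4]
width: 0.0308
```

>>> send_rows(
  motion=[
    {"offset":[0,0,0],"turn":0},
    {"offset":[0,0,0],"turn":0},
    {"offset":[0.09,0.3,0],"turn":0},
    {"offset":[0.16,0.61,0],"turn":0},
    {"offset":[0.2,0.92,0],"turn":0},
    {"offset":[0.22,1.23,0],"turn":0},
    {"offset":[0.22,1.23,0],"turn":0},
  ],
  hand=-0.6,
)

```text
t: 22.35
eef_pos: [0.6046, 0.1405, 0.2309]
ee_rot: [3.141, 0.0, 1.909]
force: [-0.9, 0.6, 0.4]
width: 0.0172
```

>>> send_rows(
  motion=[
    {"offset":[-0.04,0.5,0],"turn":8},
    {"offset":[-0.14,0.99,0],"turn":16},
    {"offset":[-0.31,1.46,0],"turn":24},
    {"offset":[-0.55,1.91,0],"turn":32},
    {"offset":[-0.84,2.31,0],"turn":40},
    {"offset":[-1.19,2.68,0],"turn":48},
    {"offset":[-1.59,2.98,0],"turn":56},
    {"offset":[-1.59,2.98,0],"turn":56},
  ],
)

```text
t: 23.15
eef_pos: [0.638, 0.135, 0.2309]
ee_rot: [3.141, -0.0, 0.929]
force: [-0.2, 0.0, -0.1]
width: 0.0173
```

```bash
python3 -c "
from h import *
avg(2)
s=get_state();p=s['ee_rot'][2];print(s['eef_pos'][:2]-.036*np.array([np.cos(p),np.sin(p)]))"
```

```text
avg Ftool [ 0.09 -0.05 -0.06] sd [0.21 0.12 0.08]
t 23.25 p [0.6376 0.1351 0.231 ] yaw 53.6 q6 114.5 Fx_tool -0.42 Fy_tool 0.05 Fz 0.50 w 0.0172
[0.61618022 0.10609646]
```

>>> send_rows(
  motion=[
    {"offset":[-0.04,0.5,0],"turn":8},
    {"offset":[-0.14,0.99,0],"turn":16},
    {"offset":[-0.31,1.46,0],"turn":24},
    {"offset":[-0.55,1.91,0],"turn":32},
    {"offset":[-0.84,2.31,0],"turn":40},
    {"offset":[-1.19,2.68,0],"turn":48},
    {"offset":[-1.59,2.98,0],"turn":56},
    {"offset":[-1.59,2.98,0],"turn":56},
  ],
)

```text
t: 24.05
eef_pos: [0.6517, 0.1043, 0.2311]
ee_rot: [3.142, -0.0, -0.045]
force: [0.7, -0.0, 0.0]
width: 0.0174
```

>>> send_rows(
  motion=[
    {"offset":[-0.01,0.31,0],"turn":5},
    {"offset":[-0.05,0.63,0],"turn":10},
    {"offset":[-0.12,0.93,0],"turn":15},
    {"offset":[-0.12,0.93,0],"turn":15},
    {"offset":[-0.12,0.93,0],"turn":15},
  ],
)

```text
t: 24.55
eef_pos: [0.6502, 0.0956, 0.2312]
ee_rot: [3.142, -0.0, -0.302]
force: [0.0, 0.0, -0.2]
width: 0.0173
```

```bash
python3 -c "
from h import *
avg(3)"
```

```text
avg Ftool [-0.2  -0.02 -0.33] sd [0.72 0.47 0.12]
t 24.70 p [0.6503 0.0956 0.2311] yaw -17.5 q6 47.2 Fx_tool -0.30 Fy_tool -0.61 Fz 0.11 w 0.0176
```

>>> send_rows(
  motion=[
    {"offset":[-0.01,0.31,0],"turn":5},
    {"offset":[-0.05,0.63,0],"turn":10},
    {"offset":[-0.12,0.93,0],"turn":15},
    {"offset":[-0.12,0.93,0],"turn":15},
    {"offset":[-0.12,0.93,0],"turn":15},
  ],
)

```text
t: 25.2
eef_pos: [0.6463, 0.087, 0.2311]
ee_rot: [3.142, -0.0, -0.566]
force: [0.8, 0.2, 0.4]
width: 0.0174
```

```bash
python3 -c "
from h import *
avg(3)"
```

```text
avg Ftool [0.32 0.04 0.2 ] sd [0.63 0.48 0.33]
t 25.35 p [0.6463 0.0869 0.231 ] yaw -32.5 q6 32.7 Fx_tool -0.02 Fy_tool -0.27 Fz 0.02 w 0.0174
```

>>> send_rows(
  motion=[
    {"offset":[-0.01,0.31,0],"turn":5},
    {"offset":[-0.05,0.63,0],"turn":10},
    {"offset":[-0.12,0.93,0],"turn":15},
    {"offset":[-0.12,0.93,0],"turn":15},
    {"offset":[-0.12,0.93,0],"turn":15},
  ],
)

```text
t: 25.85
eef_pos: [0.6405, 0.0801, 0.2311]
ee_rot: [-3.141, -0.0, -0.828]
force: [0.7, 3.1, -0.2]
width: 0.0176
```

```bash
python3 -c "
from h import *
avg(3)"
```

```text
avg Ftool [-1.53 -2.87 -1.01] sd [0.23 0.58 0.67]
t 26.00 p [0.6405 0.0801 0.2311] yaw -47.5 q6 18.1 Fx_tool -1.90 Fy_tool -2.94 Fz -1.67 w 0.0177
```

>>> send_rows(
  motion=[
    {"offset":[-0.01,0.31,0],"turn":5},
    {"offset":[-0.01,0.31,0],"turn":5},
    {"offset":[-0.01,0.31,0],"turn":5},
  ],
)

```text
t: 26.3
eef_pos: [0.6382, 0.0781, 0.2311]
ee_rot: [-3.141, -0.0, -0.916]
force: [1.3, 5.3, -2.2]
width: 0.0177
```

```bash
python3 -c "
from h import *
avg(4)"
```

```text
avg Ftool [-2.98 -4.27 -1.66] sd [0.43 0.26 0.35]
t 26.50 p [0.6382 0.0781 0.2311] yaw -52.5 q6 13.2 Fx_tool -2.81 Fy_tool -3.88 Fz -2.22 w 0.0173
```

>>> send_rows(
  motion=[
    {"offset":[0,-0.3,0],"turn":0},
    {"offset":[0,-0.3,-3],"turn":0},
    {"offset":[0,-0.3,-6],"turn":-5},
    {"offset":[0,-0.3,-6],"turn":-13},
    {"offset":[0,-0.3,-6],"turn":-21},
    {"offset":[0,-0.3,-6],"turn":-29},
    {"offset":[0,-0.3,-6],"turn":-37},
    {"offset":[0,-0.3,-6],"turn":-45},
  ],
)

```text
t: 27.3
eef_pos: [0.6401, 0.0789, 0.2909]
ee_rot: [3.14, 0.001, -0.126]
force: [-0.3, 0.3, 0.1]
width: 0.0176
```

```bash
python3 -c "
from h import *
avg(2);goto(.4925,-.0107,.29,-1.8)"
```

```text
avg Ftool [ 0.37 -0.13 -0.27] sd [0.73 0.14 0.33]
t 27.40 p [0.6401 0.079  0.2909] yaw -7.5 q6 58.2 Fx_tool 0.09 Fy_tool 0.75 Fz -0.05 w 0.0180
offset [-13.47  10.81   0.12] turn -5.7
```

>>> send_rows(
  motion=[
    {"offset":[-3,2.4,0],"turn":-2},
    {"offset":[-6,4.8,0],"turn":-4},
    {"offset":[-9,7.2,0],"turn":-5.7},
    {"offset":[-12,9.6,0],"turn":-5.7},
    {"offset":[-13.5,10.8,0],"turn":-5.7},
    {"offset":[-13.5,10.8,0],"turn":-5.7},
    {"offset":[-13.5,10.8,0],"turn":-5.7},
  ],
  hand=-0.3,
)

```text
t: 28.1
eef_pos: [0.4922, -0.0099, 0.2916]
ee_rot: [3.142, -0.001, -0.037]
force: [1.1, -0.2, 0.7]
width: 0.0307
```

```bash
python3 -c "
from h import *
f=grab_frame('wrist');cv2.imwrite('pics/w6.png',f['frame']);avg(1);goto(.4925,-.0107,.231,-1.8)"
```

```text
avg Ftool [0.81 0.57 0.17] sd [0. 0. 0.]
t 28.20 p [ 0.4929 -0.0093  0.2912] yaw -2.0 q6 66.1 Fx_tool 1.00 Fy_tool 0.46 Fz -0.09 w 0.0305
offset [-0.04  0.14  6.02] turn -0.2
```

View pics/w6.png

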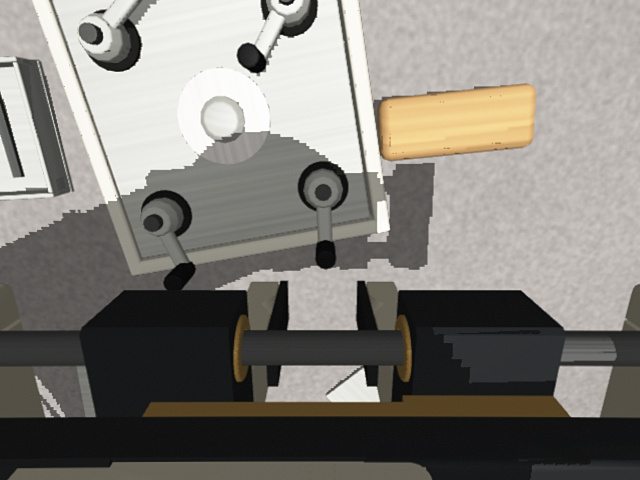

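Peg d is at (325,250), between the jaws. Nuts a, b and c show in their turned positions, and the brush and plug are undisturbed. Descending.

>>> send_rows(
  motion=[
    {"offset":[0,0.1,2.5],"turn":0},
    {"offset":[0,0.1,5],"turn":0},
    {"offset":[0,0.1,6],"turn":0},
    {"offset":[0,0.1,6],"turn":0},
    {"offset":[0,0.1,6],"turn":0},
  ],
)

```text
t: 28.7
eef_pos: [0.4928, -0.0103, 0.2314]
ee_rot: [3.141, 0.0, -0.034]
force: [0.4, -0.3, 0.1]
width: 0.0308
```

>>> send_rows(
  motion=[
    {"offset":[0,0,0],"turn":0},
    {"offset":[0,0,0],"turn":0},
    {"offset":[0.01,-0.31,0],"turn":5},
    {"offset":[0.05,-0.63,0],"turn":10},
    {"offset":[0.12,-0.93,0],"turn":15},
    {"offset":[0.22,-1.23,0],"turn":20},
    {"offset":[0.22,-1.23,0],"turn":20},
  ],
  hand=-0.6,
)

```text
t: 29.4
eef_pos: [0.4949, 0.0018, 0.2317]
ee_rot: [-3.141, -0.001, -0.384]
force: [0.0, 0.2, -0.3]
width: 0.0177
```

```bash
python3 -c "
from h import *
avg(2)
s=get_state();p=s['ee_rot'][2];print(s['eef_pos'][:2]+.036*np.array([np.cos(p),np.sin(p)]))"
```

```text
avg Ftool [ 0.08 -0.25 -0.02] sd [0.14 0.04 0.24]
t 29.50 p [0.4948 0.0017 0.2315] yaw -21.8 q6 45.2 Fx_tool 0.03 Fy_tool 0.37 Fz 0.11 w 0.0175
[ 0.52821897 -0.01169653]
```

>>> send_rows(
  motion=[
    {"offset":[0.04,-0.5,0],"turn":8},
    {"offset":[0.14,-0.99,0],"turn":16},
    {"offset":[0.31,-1.46,0],"turn":24},
    {"offset":[0.55,-1.91,0],"turn":32},
    {"offset":[0.84,-2.31,0],"turn":40},
    {"offset":[1.19,-2.68,0],"turn":48},
    {"offset":[1.59,-2.98,0],"turn":56},
    {"offset":[1.59,-2.98,0],"turn":56},
  ],
)

```text
t: 30.3
eef_pos: [0.5209, 0.0234, 0.2311]
ee_rot: [-3.141, 0.0, -1.361]
force: [0.6, -0.8, 0.7]
width: 0.0173
```

>>> send_rows(
  motion=[
    {"offset":[0.04,-0.5,0],"turn":8},
    {"offset":[0.14,-0.99,0],"turn":16},
    {"offset":[0.31,-1.46,0],"turn":24},
    {"offset":[0.55,-1.91,0],"turn":32},
    {"offset":[0.84,-2.31,0],"turn":40},
    {"offset":[1.19,-2.68,0],"turn":48},
    {"offset":[1.59,-2.98,0],"turn":56},
    {"offset":[1.59,-2.98,0],"turn":56},
  ],
)

```text
t: 31.1
eef_pos: [0.5532, 0.0137, 0.2311]
ee_rot: [-3.141, 0.0, -2.335]
force: [-0.3, 1.0, 0.1]
width: 0.0176
```

```bash
python3 -c "
from h import *
avg(3)"
```

```text
avg Ftool [ 0.14  0.72 -0.  ] sd [0.47 0.21 0.05]
t 31.25 p [0.5529 0.014  0.2312] yaw -133.6 q6 -65.3 Fx_tool 0.74 Fy_tool -0.48 Fz 0.55 w 0.0175
```

>>> send_rows(
  motion=[
    {"offset":[0.01,-0.31,0],"turn":5},
    {"offset":[0.05,-0.63,0],"turn":10},
    {"offset":[0.12,-0.93,0],"turn":15},
    {"offset":[0.12,-0.93,0],"turn":15},
    {"offset":[0.12,-0.93,0],"turn":15},
  ],
)

```text
t: 31.75
eef_pos: [0.5588, 0.0067, 0.2311]
ee_rot: [-3.142, 0.0, -2.595]
force: [-0.3, 0.5, -0.6]
width: 0.0174
```

```bash
python3 -c "
from h import *
avg(3)"
```

```text
avg Ftool [ 0.28  0.07 -0.31] sd [0.36 0.88 0.22]
t 31.90 p [0.5588 0.0068 0.2311] yaw -148.8 q6 -79.6 Fx_tool 0.79 Fy_tool 0.04 Fz 1.04 w 0.0173
```

>>> send_rows(
  motion=[
    {"offset":[0.01,-0.31,0],"turn":5},
    {"offset":[0.05,-0.63,0],"turn":10},
    {"offset":[0.12,-0.93,0],"turn":15},
    {"offset":[0.12,-0.93,0],"turn":15},
    {"offset":[0.12,-0.93,0],"turn":15},
  ],
)

```text
t: 32.4
eef_pos: [0.5626, -0.0019, 0.2311]
ee_rot: [-3.142, -0.0, -2.858]
force: [-1.3, -0.5, -0.1]
width: 0.0176
```

```bash
python3 -c "
from h import *
avg(3)"
```

```text
avg Ftool [ 0.18  0.1  -0.13] sd [0.87 0.15 0.07]
t 32.55 p [ 0.5626 -0.0018  0.2311] yaw -163.8 q6 -93.6 Fx_tool -0.31 Fy_tool 0.49 Fz -0.41 w 0.0173
```

>>> send_rows(
  motion=[
    {"offset":[0.01,-0.31,0],"turn":5},
    {"offset":[0.05,-0.63,0],"turn":10},
    {"offset":[0.12,-0.93,0],"turn":15},
    {"offset":[0.12,-0.93,0],"turn":15},
    {"offset":[0.12,-0.93,0],"turn":15},
  ],
)

```text
t: 33.05
eef_pos: [0.5641, -0.0111, 0.231]
ee_rot: [-3.142, -0.0, -3.12]
force: [0.2, 0.2, 0.3]
width: 0.0176
```

```bash
python3 -c "
from h import *
avg(3)"
```

```text
avg Ftool [-0.22  0.27  0.44] sd [0.34 0.36 0.3 ]
t 33.20 p [ 0.5641 -0.011   0.2311] yaw -178.8 q6 -107.6 Fx_tool -0.01 Fy_tool -0.31 Fz -0.08 w 0.0174
```

>>> send_rows(
  motion=[
    {"offset":[0.01,-0.31,0],"turn":5},
    {"offset":[0.05,-0.63,0],"turn":10},
    {"offset":[0.12,-0.93,0],"turn":15},
    {"offset":[0.12,-0.93,0],"turn":15},
    {"offset":[0.12,-0.93,0],"turn":15},
  ],
)

```text
t: 33.7
eef_pos: [0.5631, -0.0204, 0.2311]
ee_rot: [-3.141, 0.0, 2.901]
force: [-0.3, -1.2, -0.1]
width: 0.0175
```

```bash
python3 -c "
from h import *
avg(3)"
```

```text
avg Ftool [-0.18 -0.06  0.27] sd [0.53 0.81 0.34]
t 33.85 p [ 0.5631 -0.0204  0.2311] yaw 166.2 q6 -121.7 Fx_tool -0.49 Fy_tool -0.12 Fz 0.22 w 0.0176
```

>>> send_rows(
  motion=[
    {"offset":[0.01,-0.31,0],"turn":5},
    {"offset":[0.05,-0.63,0],"turn":10},
    {"offset":[0.12,-0.93,0],"turn":15},
    {"offset":[0.12,-0.93,0],"turn":15},
    {"offset":[0.12,-0.93,0],"turn":15},
  ],
)

```text
t: 34.35
eef_pos: [0.5598, -0.0288, 0.2311]
ee_rot: [3.141, 0.0, 2.64]
force: [0.4, 4.5, -0.1]
width: 0.0173
```

```bash
python3 -c "
from h import *
avg(3)"
```

```text
avg Ftool [ 2.39  4.08 -0.47] sd [0.42 0.24 0.43]
t 34.50 p [ 0.5598 -0.0288  0.231 ] yaw 151.2 q6 -135.9 Fx_tool 3.33 Fy_tool 5.05 Fz -0.70 w 0.0177
```

>>> send_rows(
  motion=[
    {"offset":[0,0.3,0],"turn":0},
    {"offset":[0,0.3,-3],"turn":0},
    {"offset":[0,0.3,-7],"turn":0},
    {"offset":[3,3,-10],"turn":0},
    {"offset":[6,6,-11],"turn":0},
    {"offset":[9,9,-11],"turn":0},
    {"offset":[12,12,-11],"turn":0},
    {"offset":[12,15,-11],"turn":0},
  ],
)

```text
t: 35.3
eef_pos: [0.5252, 0.1617, 0.3419]
ee_rot: [3.141, 0.0, 2.639]
force: [1.3, -0.3, 0.4]
width: 0.0174
```

>>> send_rows(
  motion=[
    {"offset":[0,4,0],"turn":0},
    {"offset":[0,8,0],"turn":0},
    {"offset":[0,12,0],"turn":0},
    {"offset":[0,12,0],"turn":0},
    {"offset":[0,12,0],"turn":0},
  ],
)

```text
t: 35.8
eef_pos: [0.5854, 0.2655, 0.34]
ee_rot: [-3.139, -0.0, 2.638]
force: [-0.1, -0.4, -0.5]
width: 0.0176
```

```bash
python3 -c "
from h import *
avg(2)
f=grab_frame('top');cv2.imwrite('pics/t7.png',f['frame']);P=depthmap(f)
for c,s in blobs((P[...,2]>.055)&(P[...,2]<.072)&(np.abs(P[...,0]-.57)<.12)&(np.abs(P[...,1]-.047)<.12),8): print(c.round(1),cast(f,c,.063).round(4))"
```

```text
avg Ftool [ 0.15 -0.73 -0.89] sd [0.23 0.32 0.34]
t 35.90 p [0.585  0.2644 0.3408] yaw 151.1 q6 -160.6 Fx_tool -0.03 Fy_tool -0.47 Fz -0.21 w 0.0175
[317.4 155.2] [[0.6393 0.0803 0.063 ]]
[356.9 182. ] [[0.6009 0.0241 0.063 ]]
[392.2 210.3] [[ 0.5609 -0.0253  0.063 ]]
[315.4 266.9] [[0.4795 0.0798 0.063 ]]
```

View pics/t7.png

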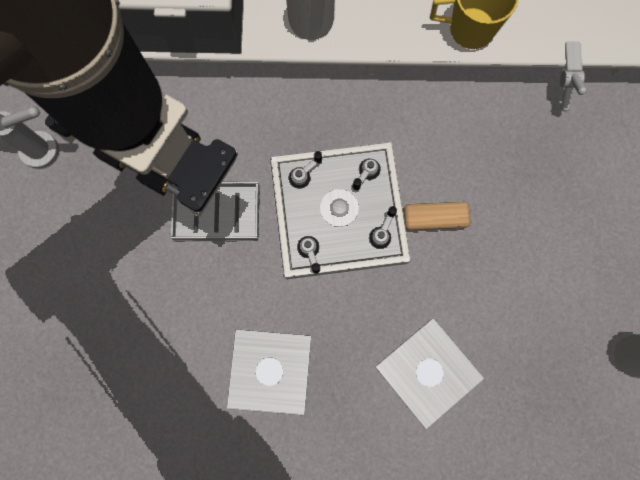

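All four pegs have stayed where I left them: b (317,155), c (357,182), d (392,210) and a (315,267). The plug, soap dish and brush have not moved, and the arm is clear.

```bash
python3 -c "
from station import *
print(job_done())"
```

```text
the job is handed in; nothing more can be done
None
```

I tightened all four nuts clockwise in cross order (a, c, b, d) and handed the job in at about 36 s of the 72 s limit. The hand-in gave no verdict.

Each nut got roughly 185 to 210 degrees of tool turn. I pushed each peg with the jaws loosely around it and stopped on the felt force.

| Nut | Force along the peg's circle, held still (N) |
|---|---|
| a | about 5.9 |
| c | about 4.4 |
| b | about 4.3 |
| d | about 4.1 |

All four are within the 3 to 7 N range. Nut a is on the high side, and single readings scattered by about 0.3 to 0.5 N.

- **Last picture:** the levers were where I left them, the plug, soap dish and brush had not moved, and the arm was clear of everything.
- **Not checked:** I had no direct measure of the force on the plate or of its level. I also did not recheck nut a after the others were tightened.
- **Disagreements:** one early wrist-camera reading of peg a was about 1 cm off from the top view. I put this down to which part of the peg I picked out, and the grip confirmed the top-view position. The automatic outline of the collar also failed twice, so I placed it from hand-read corners and hubs; the stud positions later fitted the turning to within about 1 to 3 mm.

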